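Put the cutter's wheels away on the stepped post

ROBOT

A 7-joint arm with a two-finger parallel gripper is mounted at the origin on the work surface. World frame = base frame: x ahead of the robot, y to its left, z up, the work surface at z = 0. Lengths are in m, angles in rad, forces in N, time in s.
With the tool pointing down it reaches from about 0.4 to 0.85 m from the base axis. Payload 10.4 kg.
Tool frame: the origin (TCP) lies midway between the tips of the shut fingers; the grasp point (between the pads) lies 19 mm behind it; z points along the fingers, y is the line along which they close (so a half turn about z gives the same grasp; the last joint's range is limited). The gripper opens to 87 mm and grips with 3 to 60 N. Pads are 19 mm wide; open, the fingers measure 117 mm over their backs; the gripper's body (75 mm by 190 mm) begins 51 mm behind the grasp point.
Start: joints at [1.324, 0.332, -0.065, 1.46, 0.022, 1.35, -0.088], TCP at [0.139, -0.609, 0.223] pointing down, gripper open.
Joint ranges: [-2.6, 2.6], [-0.5, 2.12], [-1.47, 1.34], [0.16, 2.42], [-1.27, 4.41], [0.06, 2.06], [-2.6, 2.6]. Speed limits (rad/s): [2.22, 2.22, 2.79, 2.79, 3.14, 3.14, 3.14].

INTERFACE

Orientations are given as a unit quaternion [x, y, z, w].
In Python, from bench import r gives the robot as it stands.
- The arm moves only by the tool arm_command, never from a script. Its arguments are lists of equal length, an entry for each row: "xyz": the shift along the world's x, y, z in m, a list of three; "rot": the turn, a rotation vector about the world's x, y, z in rad, a list of three. In form: {"xyz": [[tx, ty, tz], ...], "rot": [[ax, ay, az], ...]}. A call has 1 to 20 rows; each row is the pose to reach, as a shift and turn from the pose commanded when the call began; what a row does not reach only later rows make up. A row lasts 1/12 s, in which the tool goes at most 41.7 mm and 7.16 degrees, less where a joint would pass 70% of its speed; a pose out of reach is approached as far as the arm can. A call with a gripper value outside its range is refused whole. "grip" is the opening, from 0 (shut) to 1 (fully open), set as the call begins (left out, the last holds). The fingers move at their own pace and stop on an object; "squeeze" is the grip in N (left out, the last holds). Time passes only in rows, so rows that repeat a pose let the fingers close. It gives the time, the measured TCP pose, the force, the opening and the grip force at its end, in the units of the state.
- r.read_state(): the state, without advancing time (a new reading comes with each control period).
- r.camera(name): name is "scene" or "side" or "wrist"; returns the picture (420x560x3 uint8, red, green, blue); there is no depth.
- r.camera_model(name): a dict with "fx", "fy", "cx", "cy" (pixels), "T" (4x4, takes a point from camera to world coordinates). Camera axes: x right, y up, looking along -z (the intrinsics and any distortion apply to the point x, -y, -z); pixel columns grow to the right and rows downward; lengths in m; the calibration is good to about 2 mm. The wrist camera is an equidistant fisheye: a pixel r from the principal point sees the ray r / f radians off the axis. A picture is of the moment at which its call begins: read the wrist's pose just before it. camera_model takes no time and is no camera call; for the wrist camera it gives the pose at the moment of the call.
- r.close_job(): hands the job in; it is judged then, once.
Trained networks look in the newest picture that a camera, given by its name, has taken for a name from the list of things; names that differ only in an ending like _2 or _b are one class to them, and where a whole thing is asked for, a point or a joint stands for the part that bears it (a point fixed in the world has none). Each returns a list of dicts, best first, with "conf" (0 to 1); they miss things now and then, are a little off and sometimes report something else, mostly with a low value. They report only what shows in the picture. A call takes as long as a camera call. They do not tell look-alikes from the thing itself.
- r.look_for(label, camera): "at" ([x, y, z] in m, in the coordinates of the camera as it stood for that picture, good to about 4 mm: the middle of the surface that is visible of it).
- r.spot_point(label, camera): "at" ([x, y, z] in m, in the coordinates of the camera as it stood for that picture, good to about 4 mm: a listed point, or the origin of a listed thing).
The state is a dict: "time": time; "joint_positions": joint angles; "joint_vel": joint speeds; "joint_torque": joint torques, N m; "ee_pos": TCP position; "eef_rot": TCP orientation; "ft_force": force on the tool from outside, world axes, zero at the start; "torque": the same for the moment, N m; "width": finger opening in m; "grip_force": force on a finger pad.
Only numpy, scipy, OpenCV 4.12 (cv2) and the standard library are available. Lean on these libraries where they do the work, as an engineer would, in place of code of your own. Each camera call takes 0.05 s, during which the arm holds its last target. There are 200 camera calls.

TASK

Lift the clear dust cover off the wheel post, put every grinding wheel lying on the bench onto the post, each fully home and flat on the ledge that fits its bore (widest bore lowest, so a wheel that is already on the post has to come off first if a wider one belongs beneath it, and goes back afterwards). Then set the cover back over the loaded post, standing flat on the foot plate, and do not knock over any of the glassware or the jar.

Things in the scene. Friction and masses are not known exactly. Their poses are not given: they have to be found in the camera images.
- post: Fixed steel post. Origin: centre of its underside, z up. Foot plate 116 mm across, 12 mm thick; plinth 62 mm across up to z = 24 mm; then five shaft steps 54, 44, 34, 24, 14 mm across, four of them 13 mm high, the last 8 mm (top at z = 84 mm), tip chamfered 2.5 mm. A wheel rests on the ledge below the step that fits its bore and bars the way to wider-bored ones.
- foot (a point): Centre of the foot plate's upper face (12 mm above the bench), where the rim of the dust cover stands when it is fully down.
- seat1 (a point): Point on the post's axis at the height of the lowest ledge, 24 mm above the bench: where the underside of wheel1 comes to rest when fully home (the shaft above this ledge is 54 mm across).
- wheel1: Flat grinding wheel (ring) of brick-brown abrasive, 69 mm outside, bore 57.4 mm (3.4 mm wider than its shaft step), 11 mm thick, about 100 g. Origin: centre of its underside, z along its axis. Belongs on the lowest ledge. May be absent; otherwise lies flat on the bench at the start, anywhere to the left or right of the post.
- seat2 (a point): Point on the post's axis at the height of the second ledge, 37 mm above the bench: where the underside of wheel2 comes to rest when fully home (the shaft above this ledge is 44 mm across).
- wheel2: Flat grinding wheel (ring) of brick-brown abrasive, 64 mm outside, bore 47.4 mm (3.4 mm wider than its shaft step), 11 mm thick, about 100 g. Origin: centre of its underside, z along its axis. Belongs on the second ledge. May be absent; otherwise it is already home on the post, under the cover, at the start.
- seat3 (a point): Point on the post's axis at the height of the third ledge, 50 mm above the bench: where the underside of wheel3 comes to rest when fully home (the shaft above this ledge is 34 mm across).
- wheel3: Flat grinding wheel (ring) of brick-brown abrasive, 59 mm outside, bore 37.4 mm (3.4 mm wider than its shaft step), 11 mm thick, about 100 g. Origin: centre of its underside, z along its axis. Belongs on the third ledge. May be absent; otherwise lies flat on the bench at the start, anywhere to the left or right of the post.
- seat4 (a point): Point on the post's axis at the height of the fourth ledge, 63 mm above the bench: where the underside of wheel4 comes to rest when fully home (the shaft above this ledge is 24 mm across).
- wheel4: Flat grinding wheel (ring) of brick-brown abrasive, 54 mm outside, bore 27.4 mm (3.4 mm wider than its shaft step), 11 mm thick, about 100 g. Origin: centre of its underside, z along its axis. Belongs on the fourth ledge. May be absent; otherwise it is already home on the post, under the cover, at the start.
- seat5 (a point): Point on the post's axis at the height of the topmost ledge, 76 mm above the bench: where the underside of wheel5 comes to rest when fully home (the shaft above this ledge is 14 mm across).
- wheel5: Flat grinding wheel (ring) of brick-brown abrasive, 49 mm outside, bore 17.4 mm (3.4 mm wider than its shaft step), 11 mm thick, about 100 g. Origin: centre of its underside, z along its axis. Belongs on the topmost ledge. May be absent; otherwise lies flat on the bench at the start, anywhere to the left or right of the post.
- cover: Clear plastic dust cover (bell): a tube 92 mm outside, 84 mm inside, open below, closed by a flat top at 91 mm, with a black round knob 24 mm across and 30 mm high on it (from z = 91 to 121 mm), about 220 g. Origin: centre of its open lower rim, z up. At the start it stands over the post on the foot plate. It must be lifted about 75 mm to clear the post.
- mat: Grey mat fixed to the bench between robot and post, 120 mm (its x) by 340 mm (its y), 3 mm thick, clear at the start: a handy place to put down the cover and a wheel or two for the time being. Origin: centre of its underside.
- tumbler1: Clear glass tumbler, 72 mm across, 85 mm high, standing on the bench (bystander). Origin: centre of its underside, z up.
- tumbler2: Amber glass tumbler, 72 mm across, 85 mm high, standing on the bench (bystander). Origin: centre of its underside, z up.
- bowl: Green glass bowl, 110 mm across, 50 mm high, standing on the bench (bystander). Origin: centre of its underside, z up.
- weight: Clear cut-glass paperweight, 84 mm across, 50 mm high (bystander). Origin: centre of its underside, z up.
- jar: Closed jar, 64 mm across, 75 mm high (bystander). Origin: centre of its underside, z up.
Things that resemble listed ones, but are neither listed nor needed, are in the scene too. What is shaped like the cover but blue, green or pink is not meant.

How it is judged:
By the outcome, as a careful person would: the job done as asked, in the order asked, and still so for the second after the job is handed in, with the robot touching nothing.
Of wheel1, wheel3, wheel5 only 2 to 3 are there at a start; the rules pass over those that are not, and their reading is None.
Of wheel2, wheel4 only 1 to 2 are there at a start; the rules pass over those that are not, and their reading is None.
At some moment in a run one of wheel1, wheel3, wheel5 may be knocked a few centimetres aside while the robot is not near it.
It also fails if it takes over 210 s, if anything falls off the work surface, if the arm or the gripper's body presses on something with over 40 N, if the wrist force passes 120 N, or if a joint passes its speed limit or range.

## Working session

There is one attempt and no reset: what is moved stays moved. The work goes in short steps, Python scripts to look and compute and a tool call to move; the robot and the scene stay as the last step left them, time stands still between calls to the robot, and variables do not carry over. Pictures are saved under pics/ and viewed, at most 14 in all, crops included, and the job is handed in when it is done.

Besides the shell and the picture viewer there is one more tool, called after ">>>" as name(argument=value, ...), one argument or row to a line, values as JSON. arm_command: Moves the arm, as the interface text tells. Its arguments: {"type":"object","properties":{"xyz":{"type":"array"},"rot":{"type":"array"},"grip":{"type":"number"},"squeeze":{"type":"number"}},"required":["xyz","rot"]}

```bash
ls; mkdir -p pics; cat > h.py <<'E'
import numpy as np, cv2
from bench import r
def snap(cam,name=None):
    M=r.camera_model(cam); im=r.camera(cam)
    if name: cv2.imwrite(f'pics/{name}.png',cv2.cvtColor(im,cv2.COLOR_RGB2BGR))
    return im,M
def world(M,p): T=np.array(M['T']); return T[:3,:3]@np.array(p)+T[:3,3]
def find(fn,label,cam,M,n=4):
    for d in getattr(r,fn)(label,cam)[:n]:
        print(label,fn,cam,round(d['conf'],2),np.round(world(M,d['at']),4))
E
python3 - <<'E'
from h import *
s=r.read_state(); print({k:np.round(v,3) for k,v in s.items()})
for c in ('scene','side'):
    im,M=snap(c,c+'0')
    print(c,np.round(M['T'],3).tolist())
    for l in ('cover','post','wheel1','wheel3','wheel5','wheel2','wheel4','mat'): find('spot_point',l,c,M)
E
```

```text
pics
{'time': np.float64(0.0), 'joint_positions': array([ 1.324,  0.333, -0.065,  1.461,  0.022,  1.35 , -0.089]), 'joint_vel': array([-0.001, -0.001,  0.001, -0.002, -0.   ,  0.   ,  0.   ]), 'joint_torque': array([ 0.0000e+00, -6.2326e+01,  2.5000e-02, -3.8990e+01, -6.1000e-02,
        3.9000e-02,  0.0000e+00]), 'ee_pos': array([ 0.139, -0.609,  0.222]), 'eef_rot': array([ 0.994,  0.112, -0.   , -0.001]), 'ft_force': array([ 0.009,  0.015, -0.416]), 'torque': array([0.017, 0.05 , 0.03 ]), 'grip_force': np.float64(0.0), 'width': np.float64(0.087)}
scene [[-0.859, -0.304, 0.411, 0.993], [0.511, -0.484, 0.71, 0.763], [-0.017, 0.82, 0.572, 0.702], [0.0, 0.0, 0.0, 1.0]]
cover spot_point scene 0.8 [ 7.262e-01 -3.880e-01 -5.000e-04]
cover spot_point scene 0.79 [ 0.4805 -0.2772  0.0006]
cover spot_point scene 0.76 [ 0.6169 -0.0012  0.0136]
cover spot_point scene 0.65 [ 0.3234 -0.128  -0.0012]
post spot_point scene 0.74 [0.6162 0.0024 0.002 ]
post spot_point scene 0.4 [ 0.4722 -0.0177 -0.0009]
wheel1 spot_point scene 0.92 [0.4453 0.3165 0.0021]
wheel1 spot_point scene 0.6 [ 0.6259 -0.303  -
[... 1090 characters left out ...]
4  0.0102]
cover spot_point side 0.61 [ 0.4836 -0.2788 -0.0019]
post spot_point side 0.85 [ 0.6153 -0.0039  0.0012]
wheel1 spot_point side 0.97 [ 0.6229 -0.3058 -0.0012]
wheel1 spot_point side 0.6 [ 0.4463  0.316  -0.0045]
wheel3 spot_point side 0.97 [ 0.6229 -0.3058 -0.0012]
wheel3 spot_point side 0.6 [ 0.4463  0.316  -0.0045]
wheel5 spot_point side 0.97 [ 0.6229 -0.3058 -0.0012]
wheel5 spot_point side 0.6 [ 0.4463  0.316  -0.0045]
wheel2 spot_point side 0.97 [ 0.6229 -0.3058 -0.0012]
wheel2 spot_point side 0.6 [ 0.4463  0.316  -0.0045]
wheel4 spot_point side 0.97 [ 0.6229 -0.3058 -0.0012]
wheel4 spot_point side 0.6 [ 0.4463  0.316  -0.0045]
mat spot_point side 0.7 [ 0.4708 -0.018  -0.0022]
```

View pics/scene0.png

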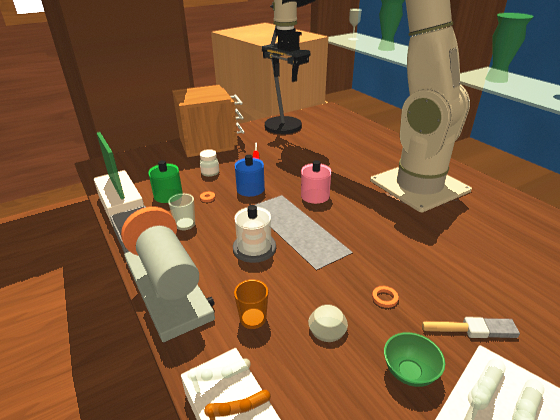

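View pics/side0.png

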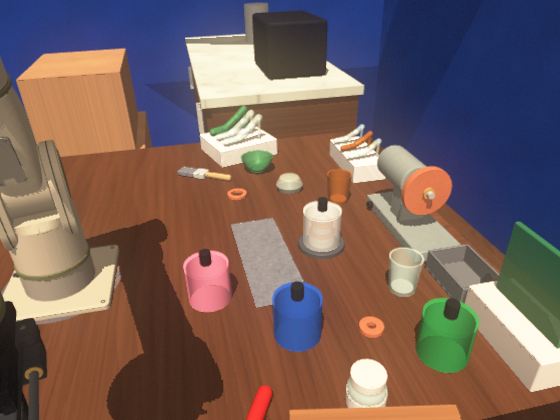

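The scene view shows the clear cover on the post at (253,230), one wheel at (385,296) left, one at (207,197) right between tumbler, jar and the green/blue look-alike covers; the grinder's wheel is a look-alike. I'll locate the bystanders and measure the two bench wheels.

```bash
python3 - <<'E'
from h import *
for c,seeds in (('scene',[(385,296),(207,197)]),('side',[(237,194),(371,327)])):
    im,M=snap(c)
    for l in ('tumbler1','tumbler2','bowl','weight','jar'): find('spot_point',l,c,M,2)
    hsv=cv2.cvtColor(im,cv2.COLOR_RGB2HSV)
    m=((hsv[...,0]<14)&(hsv[...,1]>130)&(hsv[...,2]>140)).astype(np.uint8)
    T=np.array(M['T'])
    for s in seeds:
        w=np.zeros_like(m); x,y=s; w[y-22:y+22,x-28:x+28]=m[y-22:y+22,x-28:x+28]
        n,lab,st,ce=cv2.connectedComponentsWithStats(w)
        k=1+np.argmax(st[1:,4]); mm=(lab==k).astype(np.uint8)
        cs,hi=cv2.findContours(mm,cv2.RETR_CCOMP,cv2.CHAIN_APPROX_NONE)
        cs=sorted(cs,key=len)[::-1][:2]
        for ct in cs:
            p=ct[:,0,:].astype(float)
            d=np.c_[(p[:,0]-M['cx'])/M['fx'],-(p[:,1]-M['cy'])/M['fy'],-np.ones(len(p))]@T[:3,:3].T
            g=T[:3,3]+d*((0.009-T[2,3])/d[:,2])[:,None]
            (cx,cy),R=cv2.minEnclosingCircle(g[:,:2].astype(np.float32))
            print(c,s,st[k,4],'centre',round(cx,4),round(cy,4),'diam',round(2*R*1000,1),'areaD',round(1000*2*np.sqrt(cv2.contourArea(g[:,:2].astype(np.float32))/np.pi),1))
E
```

```text
tumbler1 spot_point scene 0.65 [ 0.7367  0.2125 -0.0022]
tumbler1 spot_point scene 0.56 [ 0.7338 -0.2068  0.0017]
tumbler2 spot_point scene 0.65 [ 0.7367  0.2125 -0.0022]
tumbler2 spot_point scene 0.56 [ 0.7338 -0.2068  0.0017]
bowl spot_point scene 0.64 [ 0.5422  0.4814 -0.0014]
weight spot_point scene 0.67 [ 6.138e-01  3.153e-01 -2.000e-04]
scene (385, 296) 1930 centre 0.4415 0.3151 diam 203.8 areaD 141.5
scene (385, 296) 1930 centre 0.4437 0.3148 diam 62.1 areaD 58.4
scene (207, 197) 1815 centre 0.6284 -0.3107 diam 332.8 areaD 211.5
scene (207, 197) 1815 centre 0.6205 -0.3037 diam 54.7 areaD 49.3
tumbler1 spot_point side 0.77 [ 0.7393 -0.202   0.0009]
tumbler1 spot_point side 0.65 [ 0.7375  0.2074 -0.0025]
tumbler2 spot_point side 0.77 [ 0.7393 -0.202   0.0009]
tumbler2 spot_point side 0.65 [ 0.7375  0.2074 -0.0025]
bowl spot_point side 0.78 [ 0.5371  0.4822 -0.0056]
bowl spot_point side 0.74 [ 0.6114  0.3142 -0.0043]
weight spot_point side 0.76 [ 0.6123  0.318  -0.0039]
jar spot_point side 0.67 [ 0.5462 -0.4533 -0.0054]
jar spot_point side 0.67 [ 6.215e-01 -3.028e-01  6.000e-04]
side (237, 194) 488 centre 0.4164 0.2974 diam 233.7 areaD 105.9
side (237, 194) 488 centre 0.4035 0.2489 diam 43.2 areaD 22.3
side (371, 327) 1022 centre 0.6213 -0.3023 diam 137.0 areaD 77.1
side (371, 327) 1022 centre 0.6074 -0.3354 diam 10.9 areaD 8.6
```

>>> arm_command(
  xyz=[
    [0.478,0.607,0.02],
    [0.478,0.607,0.02],
    [0.478,0.607,0.02],
    [0.478,0.607,0.02],
    [0.478,0.607,0.02],
    [0.478,0.607,0.02],
    [0.478,0.607,0.02],
    [0.478,0.607,0.02],
    [0.478,0.607,0.02],
    [0.478,0.607,0.02],
    [0.478,0.607,0.02],
    [0.478,0.607,0.02],
    [0.478,0.607,0.02],
    [0.478,0.607,0.02],
    [0.478,0.607,0.02],
    [0.478,0.607,0.02],
    [0.478,0.607,0.02],
    [0.478,0.607,0.02],
    [0.478,0.607,0.02],
    [0.478,0.607,0.02],
  ],
  rot=[
    [0,0,-0.2245],
    [0,0,-0.2245],
    [0,0,-0.2245],
    [0,0,-0.2245],
    [0,0,-0.2245],
    [0,0,-0.2245],
    [0,0,-0.2245],
    [0,0,-0.2245],
    [0,0,-0.2245],
    [0,0,-0.2245],
    [0,0,-0.2245],
    [0,0,-0.2245],
    [0,0,-0.2245],
    [0,0,-0.2245],
    [0,0,-0.2245],
    [0,0,-0.2245],
    [0,0,-0.2245],
    [0,0,-0.2245],
    [0,0,-0.2245],
    [0,0,-0.2245],
  ],
  grip=1,
)

```text
time: 3.17
ee_pos: [0.6183, 0.0039, 0.2421]
eef_rot: [1.0, 0.003, 0.0, -0.002]
ft_force: [-1.1, 0.6, 0.6]
width: 0.0871
grip_force: 0.0
```

```bash
python3 - <<'E'
from h import *
s=r.read_state(); print(s['time'],np.round(s['ee_pos'],4),np.round(s['joint_positions'],2))
im,M=snap('wrist','wrist1'); print(np.round(M['T'],3).tolist(),{k:M[k] for k in('fx','cx','cy')})
for l in ('cover','post','foot','wheel4','wheel2'): find('spot_point',l,'wrist',M)
E
```

```text
3.1667 [0.6183 0.0039 0.2421] [ 0.39  0.37 -0.61  1.43  0.21  1.41 -1.79]
[[0.006, 0.959, 0.284, 0.696], [-1.0, 0.007, -0.001, 0.003], [-0.003, -0.284, 0.959, 0.404], [0.0, 0.0, 0.0, 1.0]] {'fx': 325.19226210127806, 'cx': 281.1439278515148, 'cy': 203.91275960964967}
cover spot_point wrist 0.73 [ 0.6128 -0.0039  0.0107]
cover spot_point wrist 0.65 [ 0.7252 -0.3899 -0.0049]
foot spot_point wrist 0.31 [ 0.5377  0.4813 -0.0018]
wheel4 spot_point wrist 0.63 [ 0.62   -0.2987  0.0021]
wheel4 spot_point wrist 0.19 [ 0.6121  0.3161 -0.0016]
wheel2 spot_point wrist 0.63 [ 0.62   -0.2987  0.0021]
wheel2 spot_point wrist 0.19 [ 0.6121  0.3161 -0.0016]
```

View pics/wrist1.png

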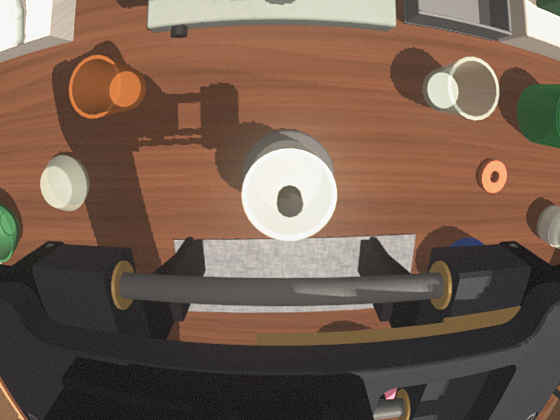

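Wrist view: knob at (290,201) on the clear cover, wheel at (493,176) with a narrow bore (looks like wheel5), mat clear below. Descend partially and check the pose.

>>> arm_command(
  xyz=[
    [0,0,-0.03],
    [0,0,-0.06],
    [0,0,-0.075],
    [0,0,-0.075],
    [0,0,-0.075],
  ],
  rot=[
    [0,0,0],
    [0,0,0],
    [0,0,0],
    [0,0,0],
    [0,0,0],
  ],
  grip=0.7,
)

```text
time: 3.88
ee_pos: [0.6163, -0.0035, 0.1678]
eef_rot: [1.0, -0.001, -0.0, 0.0]
ft_force: [0.7, -1.1, -0.1]
width: 0.0646
grip_force: 0.0
```

```bash
python3 - <<'E'
from h import *
s=r.read_state(); print(s['time'],np.round(s['ee_pos'],4))
im,M=snap('wrist','wrist2')
find('spot_point','cover','wrist',M); find('look_for','cover','wrist',M)
g=im.max(2); w=np.zeros_like(g); 
m=(g<70).astype(np.uint8); n,lab,st,ce=cv2.connectedComponentsWithStats(m)
for i in range(1,n):
    if st[i,4]>150: print(st[i],np.round(ce[i]))
E
```

```text
3.8833 [ 0.6163 -0.0035  0.1678]
cover spot_point wrist 0.94 [ 0.6144 -0.0007  0.01  ]
cover look_for wrist 0.68 [ 0.6203 -0.0022  0.1   ]
cover look_for wrist 0.65 [ 0.7225 -0.3446  0.0122]
[515   0  25  15 234] [528.   5.]
[138   8  20  16 218] [148.  16.]
[176 238  48  41 820] [202. 265.]
[339 238  67  41 843] [361. 265.]
[    0   241   560   179 57106] [229. 340.]
[ 380  364  137   56 3544] [456. 397.]
[529 382  31  38 446] [550. 406.]
```

View pics/wrist2.png

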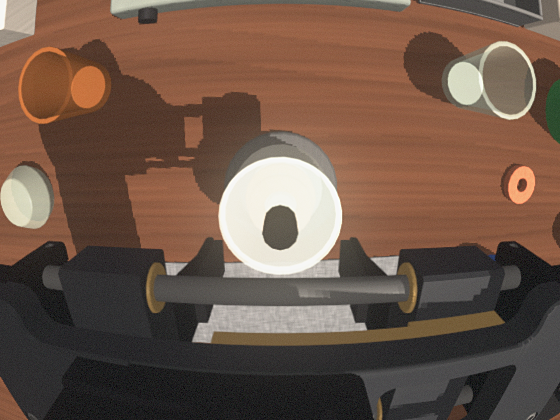

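Knob at (280,228), centred between the fingers. Descend, grip, and lift.

>>> arm_command(
  xyz=[
    [0,0,-0.03],
    [-0.001,0,-0.05],
    [-0.001,0,-0.06],
    [-0.001,0,-0.06],
    [-0.001,0,-0.06],
  ],
  rot=[
    [0,0,0],
    [0,0,0],
    [0,0,0],
    [0,0,0],
    [0,0,0],
  ],
)

```text
time: 4.45
ee_pos: [0.6163, -0.0024, 0.1086]
eef_rot: [1.0, -0.0, 0.0, -0.0]
ft_force: [0.8, 0.5, 0.5]
width: 0.0611
grip_force: 0.0
```

>>> arm_command(
  xyz=[
    [0,0,0],
    [0,0,0],
    [0,0,0],
    [0,0,0],
    [0,0,0],
    [0,0,0],
  ],
  rot=[
    [0,0,0],
    [0,0,0],
    [0,0,0],
    [0,0,0],
    [0,0,0],
    [0,0,0],
  ],
  grip=0,
  squeeze=25,
)

```text
time: 4.95
ee_pos: [0.6158, -0.0024, 0.1078]
eef_rot: [1.0, -0.0, 0.0, 0.0]
ft_force: [0.9, 0.7, 0.3]
width: 0.0286
grip_force: 0.0
```

>>> arm_command(
  xyz=[
    [0,0,0.01],
    [0,0,0.03],
    [0,0,0.06],
    [0,0,0.09],
    [0,0,0.1],
    [0,0,0.1],
    [0,0,0.1],
  ],
  rot=[
    [0,0,0],
    [0,0,0],
    [0,0,0],
    [0,0,0],
    [0,0,0],
    [0,0,0],
    [0,0,0],
  ],
)

```text
time: 5.53
ee_pos: [0.6155, -0.0025, 0.207]
eef_rot: [1.0, -0.0, -0.0, 0.0]
ft_force: [-0.2, -0.4, -2.8]
width: 0.0231
grip_force: 25.0
```

>>> arm_command(
  xyz=[
    [-0.03,-0.024,0],
    [-0.06,-0.048,0],
    [-0.09,-0.072,0],
    [-0.12,-0.096,0],
    [-0.146,-0.118,0],
    [-0.146,-0.118,0],
    [-0.146,-0.118,-0.03],
    [-0.146,-0.118,-0.06],
    [-0.146,-0.118,-0.085],
    [-0.146,-0.118,-0.095],
    [-0.146,-0.118,-0.1],
    [-0.146,-0.118,-0.104],
    [-0.146,-0.118,-0.104],
  ],
  rot=[
    [0,0,0],
    [0,0,0],
    [0,0,0],
    [0,0,0],
    [0,0,0],
    [0,0,0],
    [0,0,0],
    [0,0,0],
    [0,0,0],
    [0,0,0],
    [0,0,0],
    [0,0,0],
    [0,0,0],
  ],
)

```text
time: 6.62
ee_pos: [0.4704, -0.1201, 0.1046]
eef_rot: [1.0, -0.0, 0.0, 0.0]
ft_force: [1.0, -0.7, -2.9]
width: 0.0233
grip_force: 25.0
```

```bash
python3 - <<'E'
from h import *
for c in ('scene','side'):
    im,M=snap(c,c+'1')
    for l in ('post','wheel4','cover','seat2','seat4'): find('spot_point',l,c,M)
E
```

```text
wheel4 spot_point scene 0.82 [0.4496 0.3159 0.0045]
wheel4 spot_point scene 0.75 [ 0.6137 -0.0032  0.0624]
wheel4 spot_point scene 0.55 [ 0.6177 -0.004   0.0407]
wheel4 spot_point scene 0.42 [ 0.6224 -0.3     0.0015]
cover spot_point scene 0.93 [ 0.325  -0.1316 -0.0004]
cover spot_point scene 0.87 [ 0.4706 -0.1205  0.0052]
cover spot_point scene 0.86 [ 0.7254 -0.3862  0.0012]
cover spot_point scene 0.62 [ 0.4797 -0.2751  0.0014]
seat2 spot_point scene 0.96 [0.6147 0.0018 0.0615]
seat2 spot_point scene 0.88 [0.6117 0.     0.0512]
seat2 spot_point scene 0.83 [ 0.615  -0.0041  0.0276]
seat2 spot_point scene 0.82 [ 0.6138 -0.0059  0.074 ]
seat4 spot_point scene 0.96 [0.6147 0.0018 0.0615]
seat4 spot_point scene 0.88 [0.6117 0.     0.0512]
seat4 spot_point scene 0.83 [ 0.615  -0.0041  0.0276]
seat4 spot_point scene 0.82 [ 0.6138 -0.0059  0.074 ]
post spot_point side 0.71 [ 0.6164 -0.0029  0.0042]
post spot_point side 0.71 [0.7329 0.206  0.    ]
post spot_point side 0.43 [ 0.537   0.4816 -0.0033]
wheel4 spot_point side 0.73 [ 0.6135 -0.0023  0.0585]
wheel4 spot_point side 0.69 [ 0.622  -0.3053 -0.0009]
wheel4 spot_point side 0.64 [ 0.4455  0.314  -0.0012]
wheel4 spot_point side 0.57 [ 0.6168 -0.001   0.036 ]
cover spot_point side 0.85 [ 0.4818 -0.2802 -0.0026]
cover spot_point side 0.71 [ 0.7283 -0.3884 -0.0009]
cover spot_point side 0.66 [ 0.4737 -0.1229  0.0015]
cover spot_point side 0.63 [ 0.3248 -0.1299 -0.0015]
seat2 spot_point side 0.95 [ 0.6159 -0.0044  0.0784]
seat2 spot_point side 0.87 [ 0.6158 -0.004   0.0364]
seat2 spot_point side 0.85 [ 0.6137 -0.0067  0.023 ]
seat2 spot_point side 0.73 [ 0.6151 -0.0049  0.0513]
seat4 spot_point side 0.95 [ 0.6159 -0.0044  0.0784]
seat4 spot_point side 0.87 [ 0.6158 -0.004   0.0364]
seat4 spot_point side 0.85 [ 0.6137 -0.0067  0.023 ]
seat4 spot_point side 0.73 [ 0.6151 -0.0049  0.0513]
```

View pics/side1.png

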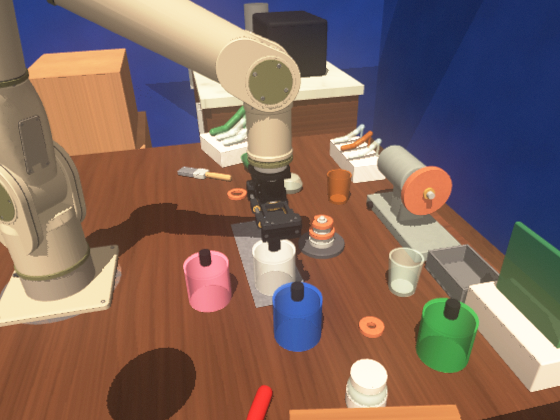

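Side view: post at (321,235) now carries two wheels (wheel2, wheel4); the cover is held just above the mat at (274,268). Lower it.

>>> arm_command(
  xyz=[
    [0,0,-0.002],
    [0,0,-0.004],
    [0,0,-0.005],
    [0,0,-0.006],
    [0,0,-0.006],
  ],
  rot=[
    [0,0,0],
    [0,0,0],
    [0,0,0],
    [0,0,0],
    [0,0,0],
  ],
)

```text
time: 7.63
ee_pos: [0.4724, -0.1204, 0.1011]
eef_rot: [1.0, -0.0, 0.003, 0.001]
ft_force: [-5.8, 4.0, 31.6]
width: 0.0233
grip_force: 25.0
```

>>> arm_command(
  xyz=[
    [0,0,0.003],
    [0,0,0.003],
    [0,0,0.003],
  ],
  rot=[
    [0,0,0],
    [0,0,0],
    [0,0,0],
  ],
)

```text
time: 7.88
ee_pos: [0.4696, -0.1205, 0.1012]
eef_rot: [1.0, -0.0, -0.0, 0.0]
ft_force: [-4.4, 0.6, 13.5]
width: 0.0235
grip_force: 25.0
```

>>> arm_command(
  xyz=[
    [0,0,0],
    [0,0,0],
    [0,0,0],
    [0,0,0],
    [0,0,0.04],
    [0,0,0.08],
    [0,0,0.1],
    [0,0,0.1],
  ],
  rot=[
    [0,0,0],
    [0,0,0],
    [0,0,0],
    [0,0,0],
    [0,0,0],
    [0,0,0],
    [0,0,0],
    [0,0,0],
  ],
  grip=0.7,
)

```text
time: 8.55
ee_pos: [0.472, -0.1208, 0.2052]
eef_rot: [1.0, -0.0, 0.003, 0.001]
ft_force: [-0.4, -0.7, -0.1]
width: 0.0595
grip_force: 0.0
```

>>> arm_command(
  xyz=[
    [0.03,0.025,0],
    [0.06,0.05,0],
    [0.09,0.075,0],
    [0.12,0.1,0],
    [0.143,0.118,0],
    [0.143,0.118,-0.03],
    [0.143,0.118,-0.06],
    [0.143,0.118,-0.09],
    [0.143,0.118,-0.09],
  ],
  rot=[
    [0,0,0],
    [0,0,0],
    [0,0,0],
    [0,0,0],
    [0,0,0],
    [0,0,0],
    [0,0,0],
    [0,0,0],
    [0,0,0],
  ],
  grip=1,
)

```text
time: 9.3
ee_pos: [0.6088, -0.0027, 0.1036]
eef_rot: [1.0, -0.0, -0.005, -0.0]
ft_force: [-1.8, 0.9, -1.0]
width: 0.0869
grip_force: 0.0
```

```bash
python3 - <<'E'
from h import *
s=r.read_state(); print(s['time'],np.round(s['ee_pos'],4),np.round(s['eef_rot'],4))
im,M=snap('wrist','wrist3'); print(np.round(np.array(M['T'])[:3,3],3))
for l in('seat5','wheel4'): find('spot_point',l,'wrist',M)
E
```

```text
9.3 [ 0.6088 -0.0027  0.1036] [ 1.0e+00 -1.0e-04 -5.1e-03 -1.0e-04]
[ 0.688 -0.004  0.264]
seat5 spot_point wrist 0.96 [ 0.6148 -0.001   0.0593]
seat5 spot_point wrist 0.81 [ 0.6148 -0.0013  0.0354]
seat5 spot_point wrist 0.78 [ 0.6156 -0.002   0.0749]
seat5 spot_point wrist 0.66 [ 0.6152 -0.0043  0.0476]
wheel4 spot_point wrist 0.91 [ 0.6105 -0.0035  0.0606]
wheel4 spot_point wrist 0.82 [ 0.6236 -0.2988  0.0026]
```

View pics/wrist3.png

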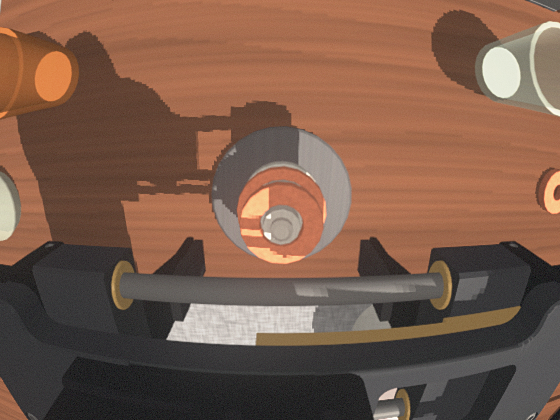

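Wrist view: post top (282,225) with wheel4 over wheel2 centred between the fingers. Settle a bit lower and read the pose.

>>> arm_command(
  xyz=[
    [0,0,-0.01],
    [0,0,-0.015],
    [0,0,-0.015],
  ],
  rot=[
    [0,0,0],
    [0,0,0],
    [0,0,0],
  ],
)

```text
time: 9.7
ee_pos: [0.6125, -0.0026, 0.0952]
eef_rot: [1.0, -0.0, -0.0, 0.0]
ft_force: [-0.1, -0.5, -0.4]
width: 0.0871
grip_force: 0.0
```

>>> arm_command(
  xyz=[
    [0.002,0,-0.015],
    [0.002,0,-0.025],
    [0.002,0,-0.03],
    [0.002,0,-0.03],
    [0.002,0,-0.03],
  ],
  rot=[
    [0,0,0],
    [0,0,0],
    [0,0,0],
    [0,0,0],
    [0,0,0],
  ],
)

```text
time: 10.12
ee_pos: [0.6145, -0.0024, 0.0652]
eef_rot: [1.0, -0.0, -0.0, -0.0]
ft_force: [-0.2, 0.1, 1.0]
width: 0.0874
grip_force: 0.0
```

>>> arm_command(
  xyz=[
    [0,0,0],
    [0,0,0],
    [0,0,0],
    [0,0,0],
    [0,0,0],
    [0,0,0],
    [0,0,0],
  ],
  rot=[
    [0,0,0],
    [0,0,0],
    [0,0,0],
    [0,0,0],
    [0,0,0],
    [0,0,0],
    [0,0,0],
  ],
  grip=0,
  squeeze=20,
)

```text
time: 10.7
ee_pos: [0.6148, -0.0024, 0.0657]
eef_rot: [1.0, -0.0, 0.0, 0.0]
ft_force: [-0.9, -0.4, 0.8]
width: 0.0524
grip_force: 20.0
```

>>> arm_command(
  xyz=[
    [0,0,0.02],
    [0,0,0.05],
    [-0.02,0.013,0.06],
    [-0.05,0.03,0.06],
    [-0.08,0.048,0.06],
    [-0.11,0.066,0.06],
    [-0.145,0.092,0.06],
    [-0.145,0.092,0.03],
    [-0.145,0.092,0],
    [-0.145,0.092,-0.03],
    [-0.145,0.092,-0.048],
    [-0.145,0.092,-0.056],
    [-0.145,0.092,-0.059],
    [-0.145,0.092,-0.059],
    [-0.145,0.092,-0.059],
  ],
  rot=[
    [0,0,0],
    [0,0,0],
    [0,0,0],
    [0,0,0],
    [0,0,0],
    [0,0,0],
    [0,0,0],
    [0,0,0],
    [0,0,0],
    [0,0,0],
    [0,0,0],
    [0,0,0],
    [0,0,0],
    [0,0,0],
    [0,0,0],
  ],
)

```text
time: 11.95
ee_pos: [0.4706, 0.0898, 0.0076]
eef_rot: [1.0, -0.0, 0.001, -0.0]
ft_force: [0.1, -1.1, -1.2]
width: 0.0525
grip_force: 20.0
```

>>> arm_command(
  xyz=[
    [0,0,-0.001],
    [0,0,-0.001],
  ],
  rot=[
    [0,0,0],
    [0,0,0],
  ],
)

```text
time: 12.12
ee_pos: [0.4705, 0.0896, 0.0064]
eef_rot: [1.0, -0.0, 0.001, 0.0]
ft_force: [0.5, -0.1, -1.2]
width: 0.0524
grip_force: 20.0
```

>>> arm_command(
  xyz=[
    [0,0,0],
    [0,0,0],
    [0,0,0],
    [0,0,0],
    [0,0,0.04],
    [0,0,0.08],
    [0,0.02,0.12],
    [-0.01,0.06,0.15],
    [-0.02,0.1,0.15],
    [-0.025,0.14,0.15],
    [-0.025,0.18,0.15],
    [-0.025,0.22,0.15],
    [-0.025,0.226,0.15],
    [-0.025,0.226,0.15],
    [-0.025,0.226,0.15],
    [-0.025,0.226,0.15],
  ],
  rot=[
    [0,0,0],
    [0,0,0],
    [0,0,0],
    [0,0,0],
    [0,0,0],
    [0,0,0],
    [0,0,0],
    [0,0,0],
    [0,0,0],
    [0,0,0],
    [0,0,0],
    [0,0,0],
    [0,0,0],
    [0,0,0],
    [0,0,0],
    [0,0,0],
  ],
  grip=1,
)

```text
time: 13.45
ee_pos: [0.445, 0.3144, 0.1553]
eef_rot: [1.0, -0.001, -0.0, 0.0]
ft_force: [-0.1, -0.0, -0.3]
width: 0.0872
grip_force: 0.0
```

```bash
python3 - <<'E'
from h import *
s=r.read_state(); print(s['time'],np.round(s['ee_pos'],4),np.round(s['eef_rot'],4),np.round(s['joint_positions'],2))
im,M=snap('wrist','wrist4'); print(np.round(np.array(M['T'])[:3,3],3))
find('spot_point','wheel3','wrist',M); find('look_for','wheel3','wrist',M)
E
```

```text
13.45 [0.445  0.3144 0.1553] [ 1.e+00 -9.e-04 -2.e-04  5.e-04] [ 0.03  0.32 -0.86  1.73  0.26  1.21 -2.47]
[0.523 0.313 0.317]
wheel3 spot_point wrist 0.78 [0.4682 0.088  0.001 ]
wheel3 spot_point wrist 0.75 [0.4457 0.3148 0.0035]
wheel3 look_for wrist 0.73 [0.6095 0.0225 0.0457]
wheel3 look_for wrist 0.66 [0.4661 0.0913 0.0114]
wheel3 look_for wrist 0.61 [0.4453 0.3138 0.0123]
```

View pics/wrist4.png

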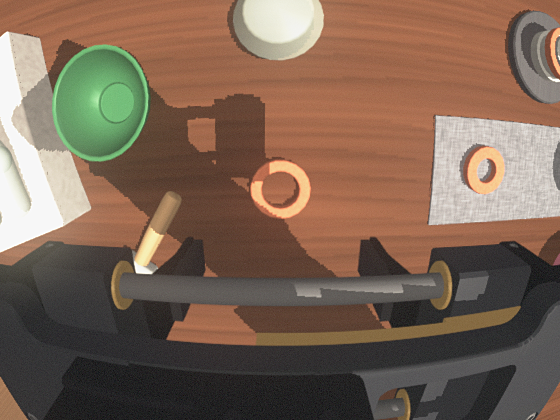

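Wrist view: ring at (280,189), bore/OD ≈ 0.63 → wheel3, right under the gripper; wheel4 lies on the mat (485,170). Grasp it.

>>> arm_command(
  xyz=[
    [0,0,-0.03],
    [0,0,-0.06],
    [0,0,-0.09],
    [0,0,-0.12],
    [0,0,-0.14],
    [0,0,-0.149],
    [0,0,-0.152],
    [0,0,-0.152],
    [0,0,-0.152],
  ],
  rot=[
    [0,0,0],
    [0,0,0],
    [0,0,0],
    [0,0,0],
    [0,0,0],
    [0,0,0],
    [0,0,0],
    [0,0,0],
    [0,0,0],
  ],
)

```text
time: 14.35
ee_pos: [0.4455, 0.316, 0.0049]
eef_rot: [1.0, -0.001, 0.001, -0.0]
ft_force: [0.9, -0.6, 0.5]
width: 0.0868
grip_force: 0.0
```

>>> arm_command(
  xyz=[
    [0,0,0],
    [0,0,0],
    [0,0,0],
    [0,0,0],
    [0,0,0],
    [0,0,0],
    [0,0,0],
  ],
  rot=[
    [0,0,0],
    [0,0,0],
    [0,0,0],
    [0,0,0],
    [0,0,0],
    [0,0,0],
    [0,0,0],
  ],
  grip=0,
  squeeze=20,
)

```text
time: 14.93
ee_pos: [0.4448, 0.3156, 0.0037]
eef_rot: [1.0, -0.0, 0.0, 0.0]
ft_force: [-0.9, -0.7, 2.7]
width: 0.0574
grip_force: 20.0
```

>>> arm_command(
  xyz=[
    [0,0,0.03],
    [0,0,0.06],
    [0,-0.02,0.09],
    [0.02,-0.05,0.12],
    [0.04,-0.08,0.13],
    [0.06,-0.11,0.13],
    [0.08,-0.14,0.13],
    [0.1,-0.17,0.13],
    [0.12,-0.2,0.13],
    [0.14,-0.23,0.13],
    [0.155,-0.26,0.13],
    [0.17,-0.29,0.13],
    [0.17,-0.318,0.125],
    [0.17,-0.318,0.11],
    [0.17,-0.318,0.1],
    [0.17,-0.318,0.1],
    [0.17,-0.318,0.1],
  ],
  rot=[
    [0,0,0],
    [0,0,0],
    [0,0,0],
    [0,0,0],
    [0,0,0],
    [0,0,0],
    [0,0,0],
    [0,0,0],
    [0,0,0],
    [0,0,0],
    [0,0,0],
    [0,0,0],
    [0,0,0],
    [0,0,0],
    [0,0,0],
    [0,0,0],
    [0,0,0],
  ],
)

```text
time: 16.35
ee_pos: [0.6141, -0.0009, 0.1031]
eef_rot: [1.0, 0.001, -0.001, -0.0]
ft_force: [-0.1, 0.2, -1.7]
width: 0.0575
grip_force: 20.0
```

```bash
python3 - <<'E'
from h import *
s=r.read_state(); print(s['time'],np.round(s['ee_pos'],4),np.round(s['eef_rot'],4),np.round(s['joint_positions'],2))
im,M=snap('wrist','wrist5'); print(np.round(np.array(M['T'])[:3,3],3))
cv2.imwrite('pics/w5c.png',cv2.resize(cv2.cvtColor(im[130:330,180:380],cv2.COLOR_RGB2BGR),None,fx=3,fy=3,interpolation=cv2.INTER_NEAREST))
find('spot_point','wheel3','wrist',M);find('spot_point','seat3','wrist',M)
E
```

```text
16.35 [ 0.6141 -0.0009  0.1031] [ 1.e+00  7.e-04 -7.e-04 -4.e-04] [ 0.4   0.47 -0.61  1.6   0.29  1.16 -1.84]
[ 0.692 -0.002  0.264]
wheel3 spot_point wrist 0.97 [ 0.623  -0.3029  0.0014]
wheel3 spot_point wrist 0.44 [0.4662 0.0863 0.0021]
wheel3 spot_point wrist 0.19 [ 0.6142 -0.0022  0.0788]
seat3 spot_point wrist 0.98 [0.6138 0.     0.0757]
seat3 spot_point wrist 0.74 [ 0.618  -0.0027  0.0211]
seat3 spot_point wrist 0.74 [ 0.6135 -0.0046  0.05  ]
seat3 spot_point wrist 0.74 [ 0.6128 -0.0047  0.0572]
```

View pics/w5c.png

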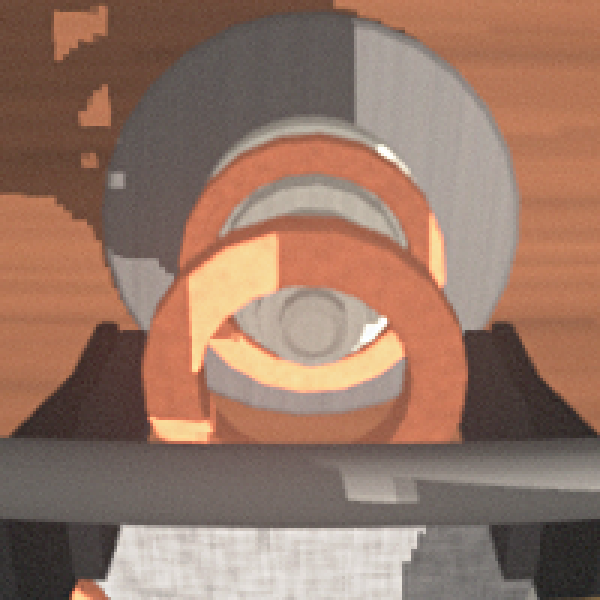

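```bash
cat >> h.py <<'E'
from scipy.optimize import least_squares
def ray(M,px):
    px=np.atleast_2d(px).astype(float); T=np.array(M['T'])
    v=np.c_[(px[:,0]-M['cx'])/M['fx'],(px[:,1]-M['cy'])/M['fy']]; th=np.linalg.norm(v,axis=1)
    u=v/np.maximum(th,1e-9)[:,None]
    d=np.c_[u[:,0]*np.sin(th),-u[:,1]*np.sin(th),-np.cos(th)]@T[:3,:3].T
    return T[:3,3],d
def onz(M,px,z):
    o,d=ray(M,px); return (o+d*((z-o[2])/d[:,2])[:,None])[:,:2]
def circ(p,R): 
    f=least_squares(lambda c:np.hypot(p[:,0]-c[0],p[:,1]-c[1])-R,p.mean(0)); return f.x,np.abs(f.fun).max()
E
python3 - <<'E'
from h import *
M=r.camera_model('wrist'); s=r.read_state(); print(s['ee_pos'])
c=lambda P:np.array(P)/3+[179.67,129.67]
p=onz(M,c([(147,345),(190,272),(245,233),(300,219),(360,228),(415,265),(465,360)]),s['ee_pos'][2]+.0073)
print('ring',*circ(p,.0295))
b=onz(M,c([(222,322),(250,298),(280,288),(335,289),(370,305),(388,325)]),s['ee_pos'][2]+.0073); print('bore',*circ(b,.0187))
print('tip',onz(M,c([(313,322)]),.083))
f=onz(M,c([(104,220),(120,140),(180,60),(310,12),(440,55),(500,130),(519,210)]),.012); print('foot',*circ(f,.058))
E
```

```text
[ 0.61509838 -0.00117185  0.10449016]
ring [ 0.61742572 -0.00259799] 0.0012468691937241802
bore [ 0.61738464 -0.00233345] 0.0003095437065176211
tip [[ 0.61768794 -0.00415408]]
foot [ 0.6159556  -0.00460417] 0.0009317040559911685
```

>>> arm_command(
  xyz=[
    [0,-0.001,0],
    [0,-0.001,-0.005],
    [0,-0.001,-0.01],
    [0,-0.001,-0.01],
  ],
  rot=[
    [0,0,0],
    [0,0,0],
    [0,0,0],
    [0,0,0],
  ],
)

```text
time: 16.83
ee_pos: [0.6141, -0.0035, 0.0923]
eef_rot: [1.0, -0.0, -0.001, 0.0]
ft_force: [-0.2, 0.3, -1.3]
width: 0.0576
grip_force: 20.0
```

>>> arm_command(
  xyz=[
    [0.0005,0.001,-0.006],
    [0.0005,0.001,-0.012],
    [0.0005,0.001,-0.018],
    [0.0005,0.001,-0.022],
    [0.0005,0.001,-0.026],
    [0.0005,0.001,-0.03],
    [0.0005,0.001,-0.03],
  ],
  rot=[
    [0,0,0],
    [0,0,0],
    [0,0,0],
    [0,0,0],
    [0,0,0],
    [0,0,0],
    [0,0,0],
  ],
)

```text
time: 17.42
ee_pos: [0.6148, -0.0025, 0.0626]
eef_rot: [1.0, -0.0, -0.001, 0.0]
ft_force: [-0.8, -0.1, -1.8]
width: 0.0573
grip_force: 20.0
```

>>> arm_command(
  xyz=[
    [0,0,-0.003],
    [0,0,-0.006],
    [0,0,-0.008],
    [0,0,-0.0085],
    [0,0,-0.0085],
  ],
  rot=[
    [0,0,0],
    [0,0,0],
    [0,0,0],
    [0,0,0],
    [0,0,0],
  ],
)

```text
time: 17.83
ee_pos: [0.6152, -0.0024, 0.0549]
eef_rot: [1.0, -0.0, -0.0, 0.0]
ft_force: [-0.1, 0.5, -0.8]
width: 0.0578
grip_force: 20.0
```

>>> arm_command(
  xyz=[
    [0,0,-0.001],
    [0,0,-0.0015],
  ],
  rot=[
    [0,0,0],
    [0,0,0],
  ],
)

```text
time: 18.0
ee_pos: [0.6154, -0.0024, 0.0538]
eef_rot: [1.0, -0.0, 0.0, 0.0]
ft_force: [-2.7, -0.2, 6.3]
width: 0.0577
grip_force: 20.0
```

>>> arm_command(
  xyz=[
    [0,0,0],
    [0,0,0],
    [0,0,0],
    [0,0,0],
    [0,0,0.03],
    [0,0,0.065],
    [-0.03,0.018,0.075],
    [-0.06,0.037,0.075],
    [-0.09,0.055,0.075],
    [-0.12,0.074,0.075],
    [-0.144,0.092,0.06],
    [-0.144,0.092,0.03],
    [-0.144,0.092,0],
    [-0.144,0.092,-0.02],
    [-0.144,0.092,-0.02],
    [-0.144,0.092,-0.02],
  ],
  rot=[
    [0,0,0],
    [0,0,0],
    [0,0,0],
    [0,0,0],
    [0,0,0],
    [0,0,0],
    [0,0,0],
    [0,0,0],
    [0,0,0],
    [0,0,0],
    [0,0,0],
    [0,0,0],
    [0,0,0],
    [0,0,0],
    [0,0,0],
    [0,0,0],
  ],
  grip=1,
)

```text
time: 19.33
ee_pos: [0.4707, 0.0897, 0.0335]
eef_rot: [1.0, -0.0, -0.001, -0.0]
ft_force: [0.2, 0.3, 0.8]
width: 0.0867
grip_force: 0.0
```

```bash
python3 - <<'E'
from h import *
for c in('scene','side'):
    im,M=snap(c,c+'2')
    find('spot_point','wheel3',c,M,6)
im=cv2.imread('pics/side2.png')[180:350,200:420]; cv2.imwrite('pics/s2c.png',cv2.resize(im,None,fx=3,fy=3))
E
```

```text
wheel3 spot_point scene 0.58 [4.696e-01 8.890e-02 3.000e-04]
wheel3 spot_point scene 0.55 [ 0.6202 -0.002   0.0546]
wheel3 spot_point scene 0.51 [0.5399 0.4838 0.0028]
wheel3 spot_point scene 0.45 [ 0.6244 -0.2999 -0.0023]
wheel3 spot_point scene 0.41 [ 0.6163 -0.0025  0.0367]
wheel3 spot_point scene 0.26 [ 0.6116 -0.0034  0.0269]
wheel3 spot_point side 0.7 [ 0.6198 -0.0027  0.0371]
wheel3 spot_point side 0.63 [ 0.4673  0.0909 -0.0005]
wheel3 spot_point side 0.57 [ 0.6251 -0.3046 -0.001 ]
wheel3 spot_point side 0.55 [ 0.6175 -0.0046  0.0502]
```

View pics/s2c.png

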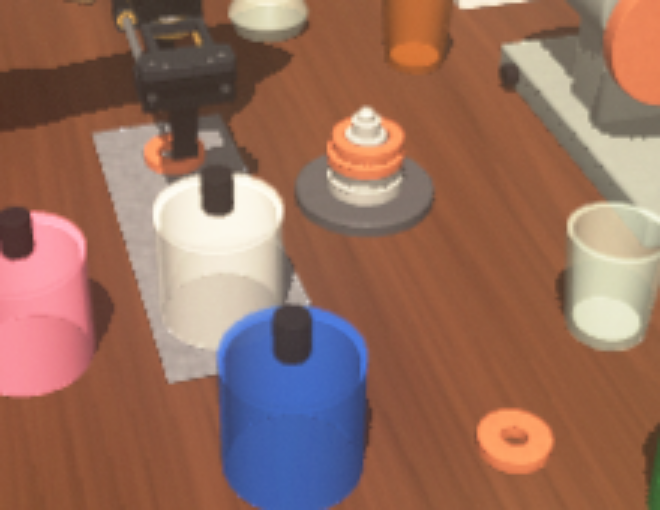

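Crop shows wheel3 flat on the post above wheel2 (crop 366,145), the cover on the mat, wheel5 in place (515,438). Pick wheel4 back up.

>>> arm_command(
  xyz=[
    [0,0,-0.015],
    [0,0,-0.025],
    [0,0,-0.027],
    [0,0,-0.027],
    [0,0,-0.027],
  ],
  rot=[
    [0,0,0],
    [0,0,0],
    [0,0,0],
    [0,0,0],
    [0,0,0],
  ],
)

```text
time: 19.95
ee_pos: [0.4714, 0.0897, 0.0069]
eef_rot: [1.0, -0.0, 0.0, -0.0]
ft_force: [0.3, -0.2, 0.3]
width: 0.087
grip_force: 0.0
```

>>> arm_command(
  xyz=[
    [0,0,0],
    [0,0,0],
    [0,0,0],
    [0,0,0],
    [0,0,0],
    [0,0,0],
    [0,0,0],
  ],
  rot=[
    [0,0,0],
    [0,0,0],
    [0,0,0],
    [0,0,0],
    [0,0,0],
    [0,0,0],
    [0,0,0],
  ],
  grip=0,
  squeeze=20,
)

```text
time: 20.53
ee_pos: [0.4713, 0.0896, 0.0066]
eef_rot: [1.0, -0.0, 0.0, 0.0]
ft_force: [-0.9, 0.2, 1.1]
width: 0.0524
grip_force: 20.0
```

>>> arm_command(
  xyz=[
    [0,0,0.03],
    [0,0,0.06],
    [0.01,-0.01,0.09],
    [0.03,-0.02,0.1],
    [0.06,-0.037,0.1],
    [0.09,-0.055,0.1],
    [0.12,-0.074,0.1],
    [0.145,-0.092,0.1],
    [0.145,-0.092,0.095],
    [0.145,-0.092,0.095],
    [0.145,-0.092,0.095],
  ],
  rot=[
    [0,0,0],
    [0,0,0],
    [0,0,0],
    [0,0,0],
    [0,0,0],
    [0,0,0],
    [0,0,0],
    [0,0,0],
    [0,0,0],
    [0,0,0],
    [0,0,0],
  ],
)

```text
time: 21.45
ee_pos: [0.6154, -0.0018, 0.1008]
eef_rot: [1.0, -0.0, -0.001, -0.0]
ft_force: [0.0, -0.3, -0.5]
width: 0.0526
grip_force: 20.0
```

```bash
python3 - <<'E'
from h import *
s=r.read_state(); M=r.camera_model('wrist'); print(s['time'],s['ee_pos'])
im,_=snap('wrist','wrist6')
np.save('M6.npy',M,allow_pickle=True)
cv2.imwrite('pics/w6c.png',cv2.resize(cv2.cvtColor(im[130:330,180:380],cv2.COLOR_RGB2BGR),None,fx=3,fy=3,interpolation=cv2.INTER_NEAREST))
E
```

```text
21.45 [ 0.61536135 -0.00176122  0.10084467]
```

View pics/w6c.png

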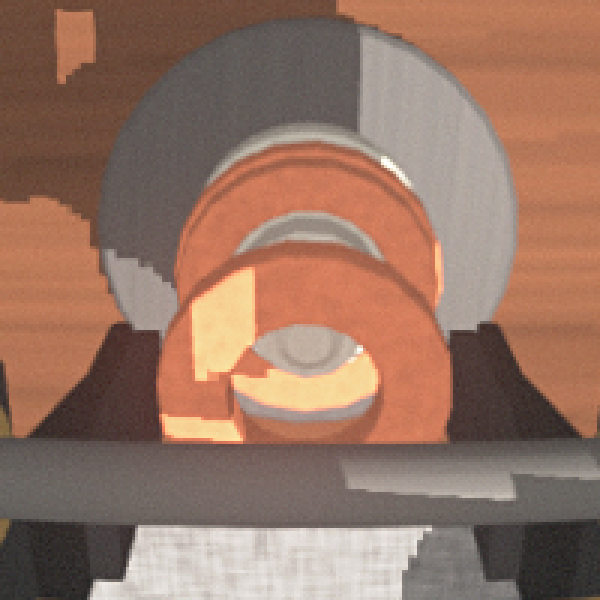

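```bash
python3 - <<'E'
from h import *
M=np.load('M6.npy',allow_pickle=True).item(); s=r.read_state(); print(s['ee_pos'])
c=lambda P:np.array(P)/3+[179.67,129.67]
p=onz(M,c([(159,360),(180,310),(215,270),(260,248),(305,241),(350,248),(400,272),(432,312),(451,360)]),.1008+.007)
print('ring',*circ(p,.027))
b=onz(M,c([(245,347),(265,333),(290,325),(320,325),(345,333),(365,350)]),.1078); print('bore',*circ(b,.0137))
print('tip',onz(M,c([(312,347)]),.083))
E
```

```text
[ 0.61542284 -0.00133167  0.10137797]
ring [ 0.6167035  -0.00312022] 0.0009012747763421543
bore [ 0.61570612 -0.00291548] 0.0001237453067279258
tip [[ 0.61400859 -0.00449277]]
```

>>> arm_command(
  xyz=[
    [0,-0.0005,-0.005],
    [0,-0.0005,-0.008],
    [0,-0.0005,-0.008],
  ],
  rot=[
    [0,0,0],
    [0,0,0],
    [0,0,0],
  ],
)

```text
time: 21.75
ee_pos: [0.6154, -0.0026, 0.0929]
eef_rot: [1.0, 0.0, -0.0, 0.0]
ft_force: [-0.3, 0.8, -1.1]
width: 0.0525
grip_force: 20.0
```

>>> arm_command(
  xyz=[
    [-0.0005,0,-0.005],
    [-0.0005,0,-0.01],
    [-0.0005,0,-0.015],
    [-0.0005,0,-0.02],
    [-0.0005,0,-0.02],
  ],
  rot=[
    [0,0,0],
    [0,0,0],
    [0,0,0],
    [0,0,0],
    [0,0,0],
  ],
)

```text
time: 22.17
ee_pos: [0.615, -0.003, 0.0721]
eef_rot: [1.0, -0.0, -0.001, 0.0]
ft_force: [-0.6, 0.1, -1.1]
width: 0.0524
grip_force: 20.0
```

>>> arm_command(
  xyz=[
    [0,0,-0.003],
    [0,0,-0.005],
    [0,0,-0.006],
    [0,0,-0.006],
  ],
  rot=[
    [0,0,0],
    [0,0,0],
    [0,0,0],
    [0,0,0],
  ],
)

```text
time: 22.5
ee_pos: [0.6157, -0.0029, 0.0674]
eef_rot: [1.0, -0.0, -0.0, 0.0]
ft_force: [-0.8, 0.3, -1.2]
width: 0.0528
grip_force: 20.0
```

>>> arm_command(
  xyz=[
    [0,0,-0.001],
    [0,0,-0.001],
  ],
  rot=[
    [0,0,0],
    [0,0,0],
  ],
)

```text
time: 22.67
ee_pos: [0.6159, -0.0029, 0.0667]
eef_rot: [1.0, -0.0, 0.0, 0.0]
ft_force: [0.0, 0.0, 0.3]
width: 0.0523
grip_force: 20.0
```

>>> arm_command(
  xyz=[
    [0,0,0],
    [0,0,0],
    [0,0,0],
    [0,0,0],
    [0,0,0.03],
    [0,0,0.06],
    [0,-0.02,0.08],
    [0,-0.06,0.09],
    [0,-0.1,0.09],
    [0,-0.14,0.09],
    [0,-0.18,0.09],
    [0.006,-0.22,0.09],
    [0.006,-0.26,0.09],
    [0.006,-0.29,0.09],
    [0.006,-0.3,0.09],
    [0.006,-0.3,0.09],
    [0.006,-0.3,0.09],
    [0.006,-0.3,0.09],
  ],
  rot=[
    [0,0,0],
    [0,0,0],
    [0,0,0],
    [0,0,0],
    [0,0,0],
    [0,0,0],
    [0,0,0],
    [0,0,0],
    [0,0,0],
    [0,0,0],
    [0,0,0],
    [0,0,0],
    [0,0,0],
    [0,0,0],
    [0,0,0],
    [0,0,0],
    [0,0,0],
    [0,0,0],
  ],
  grip=1,
)

```text
time: 24.17
ee_pos: [0.6223, -0.3005, 0.1567]
eef_rot: [1.0, 0.001, 0.0, -0.001]
ft_force: [-1.0, 0.9, 0.4]
width: 0.0867
grip_force: 0.0
```

```bash
python3 - <<'E'
from h import *
s=r.read_state(); print(s['time'],np.round(s['ee_pos'],4),np.round(s['joint_positions'],2))
im,M=snap('wrist','wrist7')
find('spot_point','wheel5','wrist',M); find('look_for','wheel5','wrist',M,2)
im,M=snap('side','side3'); find('spot_point','wheel5','side',M,6)
im,M=snap('scene','scene3'); find('spot_point','wheel5','scene',M,6)
E
```

```text
24.1667 [ 0.6223 -0.3005  0.1567] [ 0.73  0.57 -0.52  1.32  0.28  1.32 -1.35]
wheel5 spot_point wrist 0.97 [ 0.6095 -0.0037  0.059 ]
wheel5 spot_point wrist 0.9 [ 0.6151 -0.0033  0.0534]
wheel5 spot_point wrist 0.84 [ 6.248e-01 -3.003e-01  4.000e-04]
wheel5 spot_point wrist 0.75 [ 0.6167 -0.001   0.0121]
wheel5 look_for wrist 0.79 [ 0.6256 -0.0272  0.0616]
wheel5 look_for wrist 0.78 [ 0.6099 -0.0206  0.0723]
wheel5 spot_point side 0.95 [ 0.6249 -0.3071  0.    ]
wheel5 spot_point side 0.72 [ 0.6143 -0.0013  0.0575]
wheel5 spot_point side 0.54 [ 0.6209 -0.0021  0.0346]
wheel5 spot_point side 0.42 [ 0.6145 -0.0037  0.0481]
wheel5 spot_point side 0.36 [ 5.471e-01 -4.560e-01  3.000e-04]
wheel5 spot_point scene 0.65 [ 0.6179 -0.003   0.0372]
wheel5 spot_point scene 0.58 [ 0.6132 -0.002   0.0634]
wheel5 spot_point scene 0.2 [ 0.5501 -0.4548  0.0017]
```

View pics/wrist7.png

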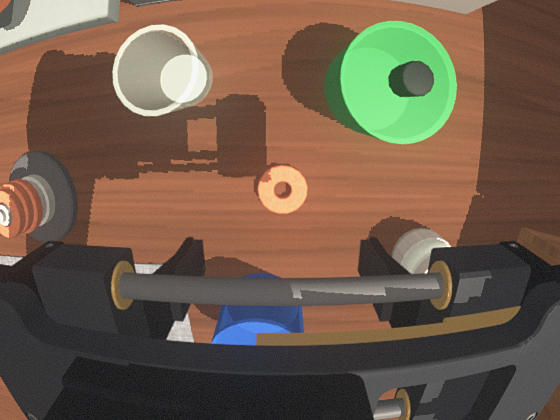

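Wrist view: wheel5 at (282,189) between the fingers; post at left carries three wheels; green cover, tumbler, jar stay clear of the gripper's footprint. Grasp.

>>> arm_command(
  xyz=[
    [0,-0.002,-0.03],
    [0,-0.002,-0.06],
    [0,-0.002,-0.09],
    [0,-0.002,-0.12],
    [0,-0.002,-0.14],
    [0,-0.002,-0.15],
    [0,-0.002,-0.153],
    [0,-0.002,-0.153],
    [0,-0.002,-0.153],
  ],
  rot=[
    [0,0,0],
    [0,0,0],
    [0,0,0],
    [0,0,0],
    [0,0,0],
    [0,0,0],
    [0,0,0],
    [0,0,0],
    [0,0,0],
  ],
)

```text
time: 25.27
ee_pos: [0.6227, -0.3052, 0.0052]
eef_rot: [1.0, -0.0, 0.001, 0.0]
ft_force: [-0.9, -0.2, 0.6]
width: 0.0871
grip_force: 0.0
```

>>> arm_command(
  xyz=[
    [0,0,0],
    [0,0,0],
    [0,0,0],
    [0,0,0],
    [0,0,0],
    [0,0,0],
    [0,0,0],
    [0,0,0],
  ],
  rot=[
    [0,0,0],
    [0,0,0],
    [0,0,0],
    [0,0,0],
    [0,0,0],
    [0,0,0],
    [0,0,0],
    [0,0,0],
  ],
  grip=0,
  squeeze=20,
)

```text
time: 25.93
ee_pos: [0.6218, -0.3048, 0.0037]
eef_rot: [1.0, -0.0, 0.0, -0.0]
ft_force: [-0.1, 0.8, 0.5]
width: 0.0484
grip_force: 20.0
```

>>> arm_command(
  xyz=[
    [0,0,0.03],
    [0,0,0.06],
    [0,0,0.09],
    [0,0.02,0.12],
    [0,0.06,0.13],
    [0,0.1,0.13],
    [0,0.14,0.13],
    [0,0.18,0.13],
    [-0.004,0.22,0.13],
    [-0.0065,0.26,0.13],
    [-0.0065,0.29,0.12],
    [-0.0065,0.302,0.11],
    [-0.0065,0.302,0.105],
    [-0.0065,0.302,0.105],
    [-0.0065,0.302,0.105],
    [-0.0065,0.302,0.105],
  ],
  rot=[
    [0,0,0],
    [0,0,0],
    [0,0,0],
    [0,0,0],
    [0,0,0],
    [0,0,0],
    [0,0,0],
    [0,0,0],
    [0,0,0],
    [0,0,0],
    [0,0,0],
    [0,0,0],
    [0,0,0],
    [0,0,0],
    [0,0,0],
    [0,0,0],
  ],
)

```text
time: 27.27
ee_pos: [0.6156, -0.0049, 0.1089]
eef_rot: [1.0, -0.002, 0.0, 0.0]
ft_force: [-0.3, -0.5, -0.2]
width: 0.0485
grip_force: 20.0
```

```bash
python3 - <<'E'
from h import *
s=r.read_state(); M=r.camera_model('wrist'); print(s['time'],s['ee_pos'])
im,_=snap('wrist','wrist8')
np.save('M8.npy',M,allow_pickle=True)
cv2.imwrite('pics/w8c.png',cv2.resize(cv2.cvtColor(im[130:290,180:380],cv2.COLOR_RGB2BGR),None,fx=3,fy=3,interpolation=cv2.INTER_NEAREST))
E
```

```text
27.2667 [ 0.61561034 -0.00489615  0.10891474]
```

View pics/w8c.png

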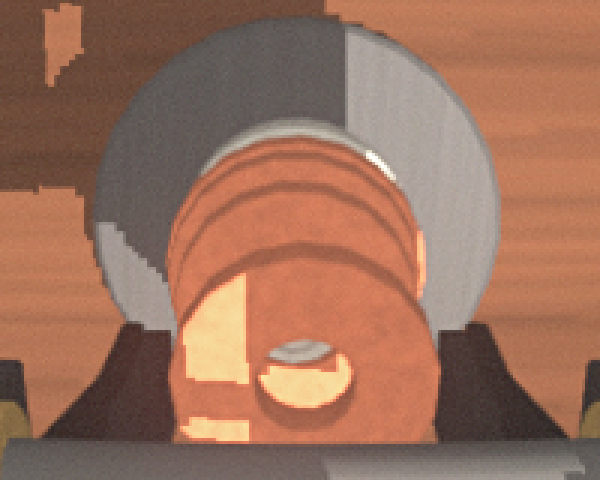

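```bash
python3 - <<'E'
from h import *
M=np.load('M8.npy',allow_pickle=True).item(); s=r.read_state(); print(s['ee_pos'])
c=lambda P:np.array(P)/3+[179.67,129.67]
p=onz(M,c([(174,350),(190,310),(220,278),(260,257),(303,248),(350,256),(390,278),(420,312),(437,350)]),.1089+.0073)
print('ring',*circ(p,.0245))
b=onz(M,c([(258,375),(266,355),(283,344),(305,340),(330,345),(347,356),(353,375)]),.1162); print('bore',*circ(b,.0087))
f=onz(M,c([(95,220),(110,140),(175,60),(300,15),(420,58),(485,140),(499,220)]),.012); print('foot',*circ(f,.058))
E
```

```text
[ 0.61564386 -0.00469703  0.10903357]
ring [ 0.61813844 -0.00624528] 0.0008699110616916944
bore [ 0.61811469 -0.00635981] 0.0003032443754805731
foot [ 0.61477934 -0.00432102] 0.0015483565728524676
```

>>> arm_command(
  xyz=[
    [0,0,-0.005],
    [0,0,-0.01],
    [0,0,-0.01],
  ],
  rot=[
    [0,0,0],
    [0,0,0],
    [0,0,0],
  ],
)

```text
time: 27.57
ee_pos: [0.6146, -0.0036, 0.0973]
eef_rot: [1.0, -0.001, -0.001, 0.0]
ft_force: [0.3, -0.6, -1.4]
width: 0.0483
grip_force: 20.0
```

>>> arm_command(
  xyz=[
    [0,0.001,-0.004],
    [0,0.001,-0.008],
    [0,0.001,-0.011],
    [0,0.001,-0.014],
    [0,0.001,-0.014],
  ],
  rot=[
    [0,0,0],
    [0,0,0],
    [0,0,0],
    [0,0,0],
    [0,0,0],
  ],
)

```text
time: 27.98
ee_pos: [0.6148, -0.002, 0.0838]
eef_rot: [1.0, -0.0, -0.001, 0.0]
ft_force: [-0.8, -0.7, -0.5]
width: 0.0483
grip_force: 20.0
```

>>> arm_command(
  xyz=[
    [0,-0.0003,-0.002],
    [0,-0.0003,-0.004],
    [0,-0.0003,-0.004],
  ],
  rot=[
    [0,0,0],
    [0,0,0],
    [0,0,0],
  ],
)

```text
time: 28.23
ee_pos: [0.6151, -0.0023, 0.0802]
eef_rot: [1.0, -0.0, -0.0, 0.0]
ft_force: [-0.4, -0.4, -0.5]
width: 0.0483
grip_force: 20.0
```

>>> arm_command(
  xyz=[
    [0,0,-0.0005],
    [0,0,-0.0005],
    [0,0,-0.0005],
    [0,0,-0.0005],
    [0,0,0.03],
    [0,0,0.06],
    [-0.01,-0.01,0.09],
    [-0.03,-0.025,0.1],
    [-0.06,-0.05,0.1],
    [-0.09,-0.075,0.1],
    [-0.12,-0.1,0.1],
    [-0.1445,-0.118,0.1],
    [-0.1445,-0.118,0.1],
    [-0.1445,-0.118,0.1],
    [-0.1445,-0.118,0.1],
  ],
  rot=[
    [0,0,0],
    [0,0,0],
    [0,0,0],
    [0,0,0],
    [0,0,0],
    [0,0,0],
    [0,0,0],
    [0,0,0],
    [0,0,0],
    [0,0,0],
    [0,0,0],
    [0,0,0],
    [0,0,0],
    [0,0,0],
    [0,0,0],
  ],
  grip=1,
)

```text
time: 29.48
ee_pos: [0.4713, -0.1198, 0.181]
eef_rot: [1.0, -0.0, 0.001, 0.0]
ft_force: [-0.3, -0.6, -0.1]
width: 0.0868
grip_force: 0.0
```

```bash
python3 - <<'E'
from h import *
s=r.read_state(); print(s['time'],np.round(s['ee_pos'],4))
im,M=snap('wrist','wrist9'); find('spot_point','cover','wrist',M)
im2,M=snap('side','side4'); find('spot_point','wheel1','side',M,6); find('spot_point','cover','side',M,4)
im3,M=snap('scene','scene4'); find('spot_point','wheel1','scene',M,6); find('spot_point','cover','scene',M,4)
b=lambda i:cv2.cvtColor(i,cv2.COLOR_RGB2BGR)
a=cv2.resize(b(im),(400,300)); c=cv2.resize(b(im2)[195:265,275:368],(400,300)); d=cv2.resize(b(im3)[195:265,205:298],(400,300)); e=cv2.resize(b(im3),(400,300))
cv2.imwrite('pics/mix9.png',np.vstack([np.hstack([a,e]),np.hstack([c,d])]))
E
```

```text
29.4833 [ 0.4713 -0.1198  0.181 ]
cover spot_point wrist 0.74 [ 0.4702 -0.1222  0.0006]
cover spot_point wrist 0.74 [ 3.205e-01 -1.368e-01  3.000e-04]
cover spot_point wrist 0.67 [ 0.4826 -0.278   0.0009]
wheel1 spot_point side 0.6 [ 0.6175 -0.0027  0.0504]
wheel1 spot_point side 0.5 [ 0.6183 -0.0033  0.0351]
wheel1 spot_point side 0.45 [ 0.6159 -0.0071  0.0748]
cover spot_point side 0.92 [ 7.280e-01 -3.943e-01  1.000e-04]
cover spot_point side 0.86 [ 0.4711 -0.1228  0.0019]
cover spot_point side 0.8 [ 0.4801 -0.2798 -0.0019]
cover spot_point side 0.69 [ 3.236e-01 -1.307e-01 -3.000e-04]
wheel1 spot_point scene 0.71 [ 0.6176 -0.001   0.0732]
wheel1 spot_point scene 0.65 [ 0.6142 -0.005   0.063 ]
wheel1 spot_point scene 0.64 [ 0.6162 -0.0052  0.0351]
wheel1 spot_point scene 0.61 [ 0.6169 -0.0025  0.0543]
cover spot_point scene 0.97 [ 0.47   -0.1212  0.0077]
cover spot_point scene 0.84 [ 4.814e-01 -2.775e-01  3.000e-04]
cover spot_point scene 0.83 [ 0.3245 -0.128   0.0021]
cover spot_point scene 0.57 [ 0.724  -0.3867  0.0038]
```

View pics/mix9.png

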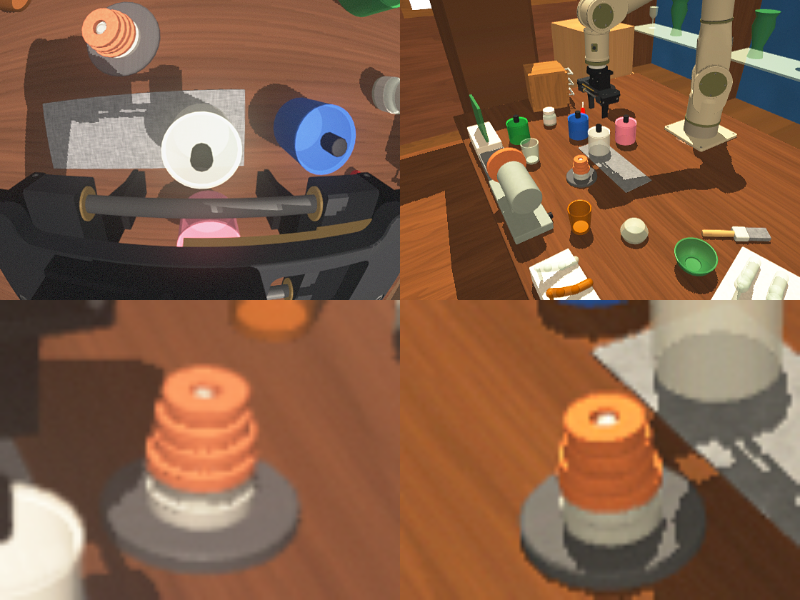

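Mixed view: all four wheels are stacked flat on the post; wrist view (top-left, 200,156) shows the knob under the gripper, and the bystanders stand. Fetch the cover.

>>> arm_command(
  xyz=[
    [-0.001,-0.001,-0.03],
    [-0.001,-0.001,-0.06],
    [-0.001,-0.001,-0.075],
    [-0.001,-0.001,-0.081],
    [-0.001,-0.001,-0.081],
    [-0.001,-0.001,-0.081],
  ],
  rot=[
    [0,0,0],
    [0,0,0],
    [0,0,0],
    [0,0,0],
    [0,0,0],
    [0,0,0],
  ],
  grip=0.7,
)

```text
time: 30.38
ee_pos: [0.4703, -0.1211, 0.1003]
eef_rot: [1.0, -0.0, 0.0, 0.0]
ft_force: [0.3, 0.2, -0.4]
width: 0.0622
grip_force: 0.0
```

>>> arm_command(
  xyz=[
    [0,0,0],
    [0,0,0],
    [0,0,0],
    [0,0,0],
    [0,0,0],
    [0,0,0],
    [0,0,0],
    [0,0,0],
    [0,0,0],
  ],
  rot=[
    [0,0,0],
    [0,0,0],
    [0,0,0],
    [0,0,0],
    [0,0,0],
    [0,0,0],
    [0,0,0],
    [0,0,0],
    [0,0,0],
  ],
  grip=0,
  squeeze=25,
)

```text
time: 31.13
ee_pos: [0.4698, -0.1211, 0.0996]
eef_rot: [1.0, -0.0, 0.0, -0.0]
ft_force: [-0.2, 1.2, 0.8]
width: 0.0236
grip_force: 25.0
```

>>> arm_command(
  xyz=[
    [0,0,0.03],
    [0,0,0.06],
    [0,0,0.09],
    [0,0,0.11],
    [0,0,0.11],
    [0.03,0.024,0.11],
    [0.06,0.049,0.11],
    [0.09,0.073,0.11],
    [0.12,0.097,0.11],
    [0.1455,0.118,0.11],
    [0.1455,0.118,0.11],
    [0.1455,0.118,0.11],
    [0.1455,0.118,0.11],
  ],
  rot=[
    [0,0,0],
    [0,0,0],
    [0,0,0],
    [0,0,0],
    [0,0,0],
    [0,0,0],
    [0,0,0],
    [0,0,0],
    [0,0,0],
    [0,0,0],
    [0,0,0],
    [0,0,0],
    [0,0,0],
  ],
)

```text
time: 32.22
ee_pos: [0.6145, -0.0036, 0.208]
eef_rot: [1.0, -0.0, -0.001, 0.0]
ft_force: [-0.3, 0.3, -2.9]
width: 0.0231
grip_force: 25.0
```

>>> arm_command(
  xyz=[
    [0,0,-0.025],
    [0,0,-0.05],
    [0,0,-0.075],
    [0,0,-0.09],
    [0,0,-0.097],
    [0,0,-0.099],
    [0,0,-0.099],
  ],
  rot=[
    [0,0,0],
    [0,0,0],
    [0,0,0],
    [0,0,0],
    [0,0,0],
    [0,0,0],
    [0,0,0],
  ],
)

```text
time: 32.8
ee_pos: [0.615, -0.0041, 0.1109]
eef_rot: [1.0, -0.001, 0.0, 0.0]
ft_force: [0.4, 0.2, -0.9]
width: 0.0231
grip_force: 25.0
```

>>> arm_command(
  xyz=[
    [0,0,-0.001],
    [0,0,-0.001],
    [0,0,-0.001],
  ],
  rot=[
    [0,0,0],
    [0,0,0],
    [0,0,0],
  ],
)

```text
time: 33.05
ee_pos: [0.6157, -0.0033, 0.1106]
eef_rot: [1.0, -0.0, 0.001, 0.0]
ft_force: [0.2, -0.1, -3.1]
width: 0.0234
grip_force: 25.0
```

>>> arm_command(
  xyz=[
    [0,0,-0.001],
    [0,0,-0.0015],
    [0,0,-0.0015],
  ],
  rot=[
    [0,0,0],
    [0,0,0],
    [0,0,0],
  ],
)

```text
time: 33.3
ee_pos: [0.6157, -0.003, 0.1087]
eef_rot: [1.0, -0.0, 0.001, -0.0]
ft_force: [0.2, 0.2, 1.0]
width: 0.0235
grip_force: 25.0
```

Contact at the expected height (0.1087). Release, rise and check.

>>> arm_command(
  xyz=[
    [0,0,0],
    [0,0,0],
    [0,0,0],
    [0,0,0],
    [0,0,0],
    [0,0,0.03],
    [0,0,0.07],
    [0,0,0.11],
    [-0.04,0.0,0.13],
    [-0.08,0.0,0.13],
    [-0.12,0.0,0.13],
    [-0.15,0,0.13],
    [-0.15,0,0.13],
    [-0.15,0,0.13],
    [-0.15,0,0.13],
  ],
  rot=[
    [0,0,0],
    [0,0,0],
    [0,0,0],
    [0,0,0],
    [0,0,0],
    [0,0,0],
    [0,0,0],
    [0,0,0],
    [0,0,0],
    [0,0,0],
    [0,0,0],
    [0,0,0],
    [0,0,0],
    [0,0,0],
    [0,0,0],
  ],
  grip=0.7,
)

```text
time: 34.55
ee_pos: [0.4658, -0.0035, 0.2385]
eef_rot: [1.0, -0.001, 0.001, 0.0]
ft_force: [1.0, 0.3, -0.9]
width: 0.0609
grip_force: 0.0
```

```bash
python3 - <<'E'
from h import *
b=lambda i:cv2.cvtColor(i,cv2.COLOR_RGB2BGR)
im2,M=snap('side','side5'); find('spot_point','cover','side',M,5)
im3,M=snap('scene','scene5'); find('spot_point','cover','scene',M,5)
c=cv2.resize(b(im2)[180:270,262:382],(400,300)); d=cv2.resize(b(im3)[190:280,193:313],(400,300))
cv2.imwrite('pics/mix10.png',np.vstack([np.hstack([cv2.resize(b(im2),(400,300)),cv2.resize(b(im3),(400,300))]),np.hstack([c,d])]))
E
```

```text
cover spot_point side 0.89 [ 0.4814 -0.2796 -0.0032]
cover spot_point side 0.84 [ 0.7299 -0.39   -0.0036]
cover spot_point side 0.65 [ 0.6157 -0.0035  0.013 ]
cover spot_point side 0.57 [ 0.3259 -0.1347 -0.0008]
cover spot_point scene 0.92 [ 0.723  -0.3868  0.0047]
cover spot_point scene 0.9 [ 3.248e-01 -1.271e-01 -3.000e-04]
cover spot_point scene 0.88 [ 0.6148 -0.0036  0.0143]
cover spot_point scene 0.76 [ 0.4819 -0.2773  0.0028]
```

View pics/mix10.png

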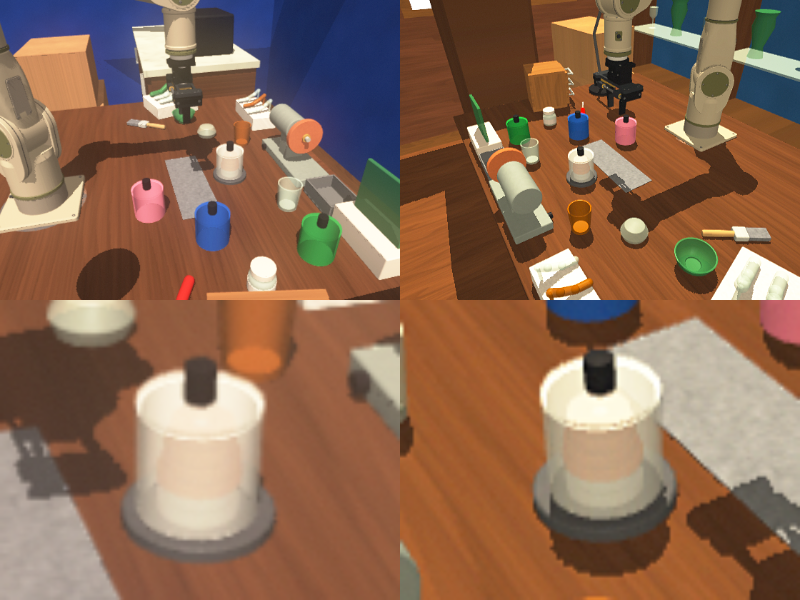

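The cover stands flat on the foot plate over the stacked wheels (crops at (200,450) and (600,430)); no wheels are left on the bench and all the glassware and the jar are upright. Handing in.

```bash
python3 -c "
from bench import r
print(r.close_job())"
```

```text
the job is handed in; nothing more can be done
None
```

The post now holds wheels 2, 3, 4 and 5, each flat on its own ledge (wheel1 wasn't there), with the cover standing flat on the foot plate, no glassware or jar knocked over, and the job handed in at about 35 s; I wasn't shown the verdict.

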